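Snug down a flange cover crosswise with four clamping levers

ROBOT

A 6-joint arm with a two-finger parallel gripper is mounted at the origin on a cart in front of the work surface, level with it; the furniture and walls round the work are solid. World frame = base frame: x ahead of the robot, y to its left, z up, the work surface at z = 0. Lengths are in mm, angles in degrees, forces in N, time in s.
With the tool pointing down it reaches from about 350 to 850 mm from the base axis. Payload 8.1 kg.
Tool frame: the origin (TCP) lies between the finger pads; the fingertips stand 17 mm ahead of it and the grasp point (between the pads) lies 2 mm behind it; z points along the fingers, y is the line along which they close (so a half turn about z gives the same grasp; the last joint's range is limited). The gripper opens to 85 mm and grips with 20 to 120 N. Pads are 22 mm wide; open, the fingers measure 114 mm over their backs; the gripper's body (76 mm by 85 mm) begins 54 mm behind the grasp point. The pads swing forward as they close: fully open they stand 13 mm farther back than shut.
Start: joints at [61.914, 7.471, 85.268, -0, 87.261, -4.893], TCP at [236.28, 551.522, 223.992] pointing down, gripper open.
Joint ranges: [-169.43, 169.43], [-51.17, 129.36], [1.28, 143.12], [-76.62, 256.62], [0, 156.53], [-152.29, 152.29]. Speed limits (degrees/s): [136.94, 136.94, 159.86, 180, 180, 180].

INTERFACE

Orientations are given as [roll, pitch, yaw] about the fixed x, y, z axes, in that order (R = Rz(yaw) Ry(pitch) Rx(roll)).
In Python, from bench import sense, snapshot, hand_in, trace, place_of gives the robot as it stands.
- The arm moves only by the shell command python3 -m handwheel 'ROWS' [FORCE]. ROWS is JSON, a list of rows, each a list of 7 numbers: the opening, from -1 (shut) to 1 (fully open), then the shift along the tool's x, y, z in cm, then the turn, a rotation vector about the tool's x, y, z in rad. A call has 1 to 12 rows; each row shifts and turns the commanded pose from where the row before left it, along the tool's axes as they then stand; what a row does not reach is not made up. A row lasts 1/12 s, in which the tool goes at most 41.7 mm and 7.16 degrees, less where a joint would pass 70% of its speed; a pose out of reach is approached as far as the arm can. A call with a gripper value outside its range is refused whole. The fingers move at their own pace and stop on an object; FORCE is the grip in N (left out, the last holds). Time passes only in rows, so rows that do not move let the fingers close. It gives the time, the measured TCP pose, the force, the opening and the grip force at its end, in the units of the state.
- sense(): the state, without advancing time (a new reading comes with each control period).
- snapshot(name): name is "side" or "top" or "wrist"; returns a dict with "image" (420x560x3 uint8, red, green, blue), "intrinsics" (3x3 intrinsics, pixels), "R" (3x3) and "t" (3): a world point X has camera coordinates R X + t. Camera axes: x right, y down, z forward; pixel columns grow to the right and rows downward; lengths in mm; the calibration is good to about 2 mm. A picture is of the moment at which its call begins. There is no depth.
- hand_in(): hands the job in; it is judged then, once.
Trained networks look in a picture, given as the dict that the camera call returned (one of the last four; its "shot" number tells which), for a name from the list of things; names that differ only in an ending like _2 or _b are one class to them, and where a whole thing is asked for, a point or a joint stands for the part that bears it (a point fixed in the world has none). Each returns a list of dicts, best first, with "conf" (0 to 1); they miss things now and then, are a little off and sometimes report something else, mostly with a low value. They report only what shows in the picture. A call takes as long as a camera call. They do not tell look-alikes from the thing itself.
- trace(picture, query): "pixels" (420x560 bool, what is visible of it).
- place_of(picture, query): "location" ([x, y, z] in mm, in world coordinates, good to about 4 mm: a listed point, or the origin of a listed thing).
The state is a dict: "time": time; "joint_pos": joint angles; "qd": joint speeds; "joint_efforts": joint torques, N m; "tool_pos": TCP position; "tcp_rot": TCP orientation; "ft_force": force on the tool from outside, world axes, zero at the start; "wrist_torque": the same for the moment, N m; "finger_gap": finger opening in mm; "grip_force": force on a finger pad.
Only numpy, scipy, OpenCV 4.12 (cv2) and the standard library are available. Lean on these libraries where they do the work, as an engineer would, in place of code of your own. Each camera call takes 0.05 s, during which the arm holds its last target. There are 200 camera calls.

TASK

Seat the cover of the filter vessel evenly by swinging its four clamping levers clockwise (seen from above) in two rounds: first bring every lever to about the middle of its swing, pointing straight out, and only then take every lever fully home against its stop. In both rounds work crosswise: after the first lever comes the one opposite it, then the other two. Leave the glassware, jars and bottles round the vessel standing where they are.

Things in the scene. Friction and masses are not known exactly. Their poses are not given: they have to be found in the camera images.
- vessel: squat aluminium filter vessel, 156 mm across its top flange, fixed to the bench on a round black rubber mat (180 mm across, 3 mm thick). Origin: centre of its underside, 3 mm above the worktop; z up. Four studs stand on a 55 mm radius about its axis, in its +x (a), +y (b), -x (c), -y (d) directions; so a and c are opposite, b and d are opposite. A fixed steel pipe, 33 mm across at the widest, rises in the middle to 108 mm above the origin.
- cover: loose steel flange cover, a ring 144 mm across and 10 mm thick round the vessel's centre pipe. Origin: centre of its underside. It rests on a springy gasket 44.5 mm above the vessel's origin and is pressed down about 4 mm, to 40.4 mm, when all four levers are home; the four nuts pull it down at their own places only, so it tilts if one is driven far ahead.
- lever_a (a joint): angle in rad of clamping lever a, a black lever on stud a. 0 is fully slack, 1.70 is home against its solid stop, 0.85 is the middle of the swing, where it points straight out from the vessel's axis; it grows as the lever turns clockwise seen from above, and its nut goes down 3 mm per rad. It stays where it is left; turning it takes about 3 N at 40 mm from the stud. It starts between 0 and 0.3.
- hub_a (a point): on the axis of lever a (its stud), at the height of the lever's tip: 81.5 mm above the worktop when slack, 76.4 mm when home. The hub round it is 20 mm across and ends 4 mm above this point.
- tip_a (a point): centre of the ball, 13 mm across, at the free end of lever a, 48 mm out from the hub point and level with it. The lever between is a round bar 10 mm thick, which drops 2 mm towards the hub. Beyond the cover's edge there is nothing under the lever down to the vessel's flange (40 mm above its origin).
- lever_b (a joint): angle in rad of clamping lever b, a black lever on stud b. 0 is fully slack, 1.70 is home against its solid stop, 0.85 is the middle of the swing, where it points straight out from the vessel's axis; it grows as the lever turns clockwise seen from above, and its nut goes down 3 mm per rad. It stays where it is left; turning it takes about 3 N at 40 mm from the stud. It starts between 0 and 0.3.
- hub_b (a point): on the axis of lever b (its stud), at the height of the lever's tip: 81.5 mm above the worktop when slack, 76.4 mm when home. The hub round it is 20 mm across and ends 4 mm above this point.
- tip_b (a point): centre of the ball, 13 mm across, at the free end of lever b, 48 mm out from the hub point and level with it. The lever between is a round bar 10 mm thick, which drops 2 mm towards the hub. Beyond the cover's edge there is nothing under the lever down to the vessel's flange (40 mm above its origin).
- lever_c (a joint): angle in rad of clamping lever c, a black lever on stud c. 0 is fully slack, 1.70 is home against its solid stop, 0.85 is the middle of the swing, where it points straight out from the vessel's axis; it grows as the lever turns clockwise seen from above, and its nut goes down 3 mm per rad. It stays where it is left; turning it takes about 3 N at 40 mm from the stud. It starts between 0 and 0.3.
- hub_c (a point): on the axis of lever c (its stud), at the height of the lever's tip: 81.5 mm above the worktop when slack, 76.4 mm when home. The hub round it is 20 mm across and ends 4 mm above this point.
- tip_c (a point): centre of the ball, 13 mm across, at the free end of lever c, 48 mm out from the hub point and level with it. The lever between is a round bar 10 mm thick, which drops 2 mm towards the hub. Beyond the cover's edge there is nothing under the lever down to the vessel's flange (40 mm above its origin).
- lever_d (a joint): angle in rad of clamping lever d, a black lever on stud d. 0 is fully slack, 1.70 is home against its solid stop, 0.85 is the middle of the swing, where it points straight out from the vessel's axis; it grows as the lever turns clockwise seen from above, and its nut goes down 3 mm per rad. It stays where it is left; turning it takes about 3 N at 40 mm from the stud. It starts between 0 and 0.3.
- hub_d (a point): on the axis of lever d (its stud), at the height of the lever's tip: 81.5 mm above the worktop when slack, 76.4 mm when home. The hub round it is 20 mm across and ends 4 mm above this point.
- tip_d (a point): centre of the ball, 13 mm across, at the free end of lever d, 48 mm out from the hub point and level with it. The lever between is a round bar 10 mm thick, which drops 2 mm towards the hub. Beyond the cover's edge there is nothing under the lever down to the vessel's flange (40 mm above its origin).
- beaker_100: glass beaker, 61 mm across the lip, 72 mm high; a bystander. Origin: centre of its underside; it stands upright within 0.13 to 0.20 m of the vessel's axis.
- cream_jar: white jar with a black lid, 55 mm across, 44 mm high; a bystander. Origin: centre of its underside; it stands upright within 0.13 to 0.20 m of the vessel's axis.
- dark_tin_1: dark round tin, 51 mm across, 48 mm high; a bystander. Origin: centre of its underside; it stands upright within 0.13 to 0.20 m of the vessel's axis.
- funnel: white funnel standing on its mouth, 58 mm across, 62 mm high; a bystander. Origin: centre of its underside; it stands upright within 0.13 to 0.20 m of the vessel's axis.
- dropper_1: amber dropper bottle, 33 mm across, 94 mm high; a bystander. Origin: centre of its underside; it stands upright within 0.13 to 0.20 m of the vessel's axis.
- vial: small white vial with a black cap, 22 mm across, 62 mm high; a bystander. Origin: centre of its underside; it stands upright within 0.13 to 0.20 m of the vessel's axis.
- mat: the round black rubber mat under the vessel, centred on its axis; origin: centre of its underside. Fixed furniture near it, always in the same place: a brown bottle with a dispensing pump, 237 mm high (x 0.54 to 0.62, y 0.14 to 0.23 m); a magnetic stirrer, 86 mm high with a 92 mm beaker on top (x from 0.65, y 0.01 to 0.17); a balance, 112 mm high (x from 0.58, y -0.32 to -0.49).
Not all that is in view belongs to the job. Of the things shaped like the cover, the steel one is meant.

How it is judged (in metres and radians):
On the way:
1. all four levers stand about halfway (0.45 to 1.2 rad) at the same time (value of joint lever_a between 0.45 and 1.2 rad and value of joint lever_b between 0.45 and 1.2 rad and value of joint lever_c between 0.45 and 1.2 rad and value of joint lever_d between 0.45 and 1.2 rad), for 0.2 s.
At the end, for the whole second after the job is handed in: All four levers are home (each past 1.5 of 1.70 rad), the cover is seated level (underside under 41.6 mm above the vessel's origin, tilt under 0.012 rad), and the six bystanders stand upright (within 0.2 rad) where they were (value of joint each of lever_a, lever_b, lever_c, lever_d above 1.5 rad and z of cover in the frame of vessel below 0.0416 m and angle between cover's own z axis and vertical below 0.012 rad and angle between each of beaker_100, cream_jar, dark_tin_1, funnel, dropper_1, vial's own z axis and vertical below 0.2 rad); the robot touches nothing.
It fails at once if a lever is taken past 1.2 rad while another is still short of 0.45 rad (value of joint any of lever_a, lever_b, lever_c, lever_d above 1.2 rad and value of joint any of lever_a, lever_b, lever_c, lever_d below 0.45 rad).
It fails at once if first round not crosswise: two neighbouring levers are past 0.45 rad while the other two are short of it ((value of joint each of lever_a, lever_b above 0.45 rad and value of joint each of lever_c, lever_d below 0.45 rad) or (value of joint each of lever_b, lever_c above 0.45 rad and value of joint each of lever_d, lever_a below 0.45 rad) or (value of joint each of lever_c, lever_d above 0.45 rad and value of joint each of lever_a, lever_b below 0.45 rad) or (value of joint each of lever_d, lever_a above 0.45 rad and value of joint each of lever_b, lever_c below 0.45 rad)).
It fails at once if second round not crosswise: two neighbouring levers are past 1.2 rad while the other two are short of it ((value of joint each of lever_a, lever_b above 1.2 rad and value of joint each of lever_c, lever_d below 1.2 rad) or (value of joint each of lever_b, lever_c above 1.2 rad and value of joint each of lever_d, lever_a below 1.2 rad) or (value of joint each of lever_c, lever_d above 1.2 rad and value of joint each of lever_a, lever_b below 1.2 rad) or (value of joint each of lever_d, lever_a above 1.2 rad and value of joint each of lever_b, lever_c below 1.2 rad)).
It fails at once if a bystander is shifted by more than 20 mm or tipped over (distance of any of beaker_100, cream_jar, dark_tin_1, funnel, dropper_1, vial from where it was at the start of the episode above 0.02 m or angle between any of beaker_100, cream_jar, dark_tin_1, funnel, dropper_1, vial's own z axis and vertical above 0.5 rad).
It also fails if it takes over 67 s, if anything falls off the work surface, if the arm or the gripper's body presses on something with over 40 N, if the wrist force passes 120 N, or if a joint passes its speed limit or range.

## Working session

There is one attempt and no reset: what is moved stays moved. The work goes in short steps, Python scripts to look and compute and a shell command to move; the robot and the scene stay as the last step left them, time stands still between calls to the robot, and variables do not carry over. Pictures are saved under pics/ and viewed, at most 10 in all, crops included, and the job is handed in when it is done.

```bash
ls; mkdir -p pics
cat > h.py <<'E'
import numpy as np, cv2
from bench import sense, snapshot, hand_in, trace, place_of
def save(p,n): cv2.imwrite('pics/'+n+'.png',cv2.cvtColor(p['image'],cv2.COLOR_RGB2BGR))
def proj(p,X):
    c=np.asarray(p['R'])@np.asarray(X,float)+np.asarray(p['t']); q=np.asarray(p['intrinsics'])@c; return q[:2]/q[2]
def back(p,uv,z):
    R=np.asarray(p['R']);K=np.asarray(p['intrinsics']);d=R.T@np.linalg.inv(K)@np.array([uv[0],uv[1],1.]);o=-R.T@np.asarray(p['t'])
    return o+d*(z-o[2])/d[2]
E
python3 - <<'E'
from h import *
np.set_printoptions(precision=1,suppress=True)
s=sense();print(s)
for c in ['top','side']:
    p=snapshot(c);save(p,c+'0')
    for n in ['vessel','cover','mat','hub_a','tip_a','beaker_100','cream_jar','dark_tin_1','funnel','dropper_1','vial']:
        print(c,n,[(np.round(d['location']).tolist(),round(d['conf'],2)) for d in place_of(p,n)])
E
```

```text
pics
{'time': 0.0, 'joint_pos': array([61.9,  7.5, 85.3, -0. , 87.3, -4.9]), 'qd': array([-0.1,  0.1,  0.1, -0.1, -0.1, -0. ]), 'joint_efforts': array([ -0. , -56.9, -50.1,  -0. ,   0. ,   0. ]), 'tool_pos': array([236. , 551. , 222.9]), 'tcp_rot': array([-179.9,   -0. ,  156.8]), 'ft_force': array([ 0.3, -0.9,  0.2]), 'wrist_torque': array([0. , 0.1, 0. ]), 'grip_force': 0.0, 'finger_gap': 85.4810169782857}
top vessel [([543.0, -118.0, 2.0], 0.81), ([442.0, -246.0, 2.0], 0.56)]
top cover [([547.0, -113.0, 46.0], 0.69), ([504.0, 383.0, 3.0], 0.64)]
top mat []
top hub_a [([562.0, -160.0, 83.0], 0.63), ([593.0, -87.0, 83.0], 0.61), ([490.0, -133.0, 80.0], 0.6), ([521.0, -63.0, 80.0], 0.44), ([483.0, -37.0, 80.0], 0.31)]
top tip_a [([616.0, -49.0, 83.0], 0.53), ([483.0, -35.0, 80.0], 0.49), ([608.0, -184.0, 81.0], 0.45), ([461.0, -173.0, 80.0], 0.4)]
top beaker_100 [([529.0, -285.0, -2.0], 0.79)]
top cream_jar [([443.0, -243.0, 2.0], 0.53)]
top dark_tin_1 [([564.0, 49.0, -2.0], 0.63), ([688.0, -80.0, -0.0], 0.49)]
top funnel [([437.0, 5.0, -1.0], 0.81)]
top dropper_1 [([688.0, -81.0, 1.0], 0.43)]
top vial [([663.0, -195.0, 2.0], 0.42)]
side vessel [([542.0, -105.0, 8.0], 0.94)]
side cover [([543.0, -117.0, 48.0], 0.95), ([502.0, 386.0, 3.0], 0.63)]
side mat []
side hub_a [([520.0, -65.0, 85.0], 0.67), ([560.0, -164.0, 76.0], 0.63), ([594.0, -93.0, 79.0], 0.53), ([495.0, -132.0, 82.0], 0.44)]
side tip_a [([606.0, -187.0, 82.0], 0.75), ([613.0, -51.0, 82.0], 0.58), ([482.0, -35.0, 80.0], 0.47), ([465.0, -173.0, 83.0], 0.44)]
side beaker_100 [([527.0, -284.0, -2.0], 0.58), ([560.0, -163.0, 80.0], 0.22)]
side cream_jar [([442.0, -244.0, 1.0], 0.57)]
side dark_tin_1 [([560.0, 46.0, -2.0], 0.86)]
side funnel [([439.0, 14.0, 4.0], 0.66), ([477.0, -36.0, 82.0], 0.29)]
side dropper_1 [([693.0, -76.0, 3.0], 0.76)]
side vial [([656.0, -195.0, 2.0], 0.7)]
```

View pics/top0.png

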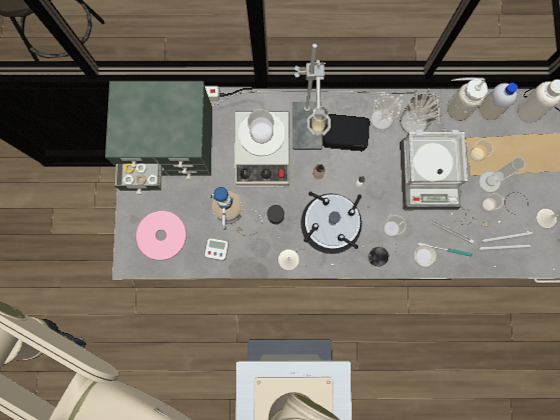

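View pics/side0.png

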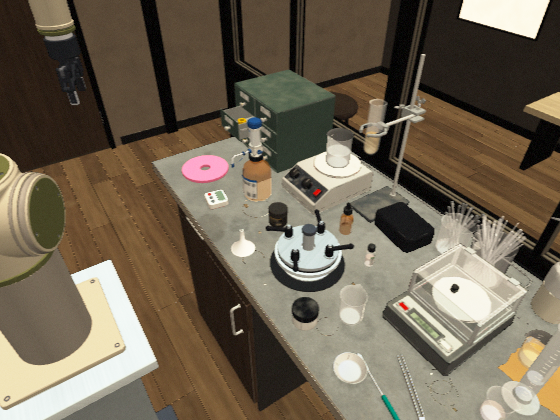

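Top view: the vessel is at about (332,220), with black levers at its four corners, and the bystanders stand around it. The pink ring at (161,235) is the decoy cover. Next I'll fit a rigid model to the hub and tip detections.

```bash
cat >> h.py <<'E'
import json,sys
from scipy.optimize import linear_sum_assignment
def levers(p,cx,cy,yaw,z=81):
    "lever angles from tip detections, sorted a..d"
    out={}
    for d in place_of(p,'tip_a'):
        L=np.array(d['location'])[:2]
        for k in range(4):
            a=yaw+k*np.pi/2; h=np.array([cx,cy])+55*np.array([np.cos(a),np.sin(a)])
            v=L-h; ang=(a-np.arctan2(v[1],v[0])+np.pi)%(2*np.pi)-np.pi
            if 38<np.hypot(*v)<58 and abs(ang)<1.1: out.setdefault('abcd'[k],[]).append((round(ang+.85,2),round(d['conf'],2)))
    return out
def fit(H):
    from scipy.optimize import least_squares
    H=np.array(H)
    def f(q):
        P=[q[0:2]+55*np.array([np.cos(q[2]+k*np.pi/2),np.sin(q[2]+k*np.pi/2)]) for k in range(4)]
        D=np.linalg.norm(H[:,None,:2]-np.array(P)[None],axis=2); return D.min(1)
    return least_squares(f,[543,-114,.4],loss='soft_l1',f_scale=3)
V=json.load(open('v.json')) if __import__('os').path.exists('v.json') else None
def plan(lev,ang,off=26,r=38,z=84):
    "from current tool pose to behind lever at angle ang; off=tangential offset (tool centre to lever axis)"
    cx,cy,yaw=V; k='abcd'.index(lev); a=yaw+k*np.pi/2; phi=a+.85-ang
    h=np.array([cx,cy])+55*np.array([np.cos(a),np.sin(a)])
    s=1 if lev in 'bc' else -1
    u=np.array([np.cos(phi),np.sin(phi)]); t=np.array([u[1],-u[0]])  # clockwise tangent
    P=h+r*u-off*t; psi=np.arctan2(*(s*t)[::-1])
    S=sense(); p=S['tool_pos']; y0=np.radians(S['tcp_rot'][2])
    turn=(y0-psi+np.pi)%(2*np.pi)-np.pi
    X=s*t; Y=np.array([X[1],-X[0]])
    d=P-p[:2]; dz=p[2]-z
    print(lev,'target',np.round(P,1),'yaw',round(np.degrees(psi),1),'turn(rad,first)',round(turn,3),'then cm x %.2f y %.2f z(down) %.2f'%(d@X/10,d@Y/10,dz/10))
    print(' now',np.round(p,1),np.round(S['tcp_rot'],1),'t',S['time'],'F',np.round(S['ft_force'],1))
def arc(lev,dth=.1,off=16,r=38):
    s=1 if lev in 'bc' else -1
    h=s*np.array([off,r]);R=np.array([[np.cos(dth),-np.sin(dth)],[np.sin(dth),np.cos(dth)]])
    print('arc row cm',np.round((h-R@h)/10,3),'turn',dth)
E
python3 - <<'E'
from h import *
H=[];ps=[]
for c in ['top','side']:
    p=snapshot(c);ps.append(p);H+=[d['location'] for d in place_of(p,'hub_a') if np.hypot(d['location'][0]-543,d['location'][1]+114)<65]
r=fit(H);print(r.x,np.degrees(r.x[2]),r.fun.round(1))
json.dump(list(r.x),open('v.json','w'))
import h; h.V=list(r.x)
for p in ps: print(levers(p,*r.x))
# refit check: pipe top projected
plan('a',.1,z=200); plan('c',.1,z=150); arc('a'); arc('c')
E
```

```text
[ 5.41499243e+02 -1.12118221e+02  3.88784020e-01] 22.27568348588898 [2.  5.  1.7 1.  3.6 3.8 5.4 1.1]
{'c': [(np.float64(0.33), 0.68)], 'd': [(np.float64(0.1), 0.62)], 'a': [(np.float64(0.16), 0.57)], 'b': [(np.float64(0.25), 0.48)]}
{'c': [(np.float64(0.22), 0.68)], 'd': [(np.float64(0.19), 0.47)], 'a': [(np.float64(0.15), 0.47)], 'b': [(np.float64(0.25), 0.45)]}
a target [584.7 -45.9] yaw 155.2 turn(rad,first) 0.027 then cm x -56.65 y -39.66 z(down) 2.40
 now [236.3 551.5 224. ] [-180.    -0.   156.8] t 1.5 F [-0.1 -0.1  0.4]
c target [ 498.3 -178.4] yaw 155.2 turn(rad,first) 0.027 then cm x -54.36 y -55.31 z(down) 7.40
 now [236.3 551.5 224. ] [-180.    -0.   156.8] t 1.5 F [-0.1 -0.1  0.4]
arc row cm [-0.387  0.141] turn 0.1
arc row cm [ 0.387 -0.141] turn 0.1
```

```bash
R='[-1,-2.36,-1.65,0,0,0,0]'
python3 -m handwheel '[[-1,-2.36,-1.65,0,0,0,0],[-1,-2.36,-1.65,0,0,0,0],[-1,-2.36,-1.65,0,0,0,0],[-1,-2.36,-1.65,0,0,0,0],[-1,-2.36,-1.65,0,0,0,0],[-1,-2.36,-1.65,0,0,0,0],[-1,-2.36,-1.65,0,0,0,0],[-1,-2.36,-1.65,0,0,0,0],[-1,-2.36,-1.65,0,0,0,0],[-1,-2.36,-1.65,0,0,0,0],[-1,-2.36,-1.65,0,0,0,0],[-1,-2.36,-1.65,0,0,0,0]]' 30
python3 -m handwheel '[[-1,-2.36,-1.65,0.2,0,0,0],[-1,-2.36,-1.65,0.2,0,0,0],[-1,-2.36,-1.65,0.2,0,0,0],[-1,-2.36,-1.65,0.2,0,0,0],[-1,-2.36,-1.65,0.2,0,0,0],[-1,-2.36,-1.65,0.2,0,0,0],[-1,-2.36,-1.65,0.2,0,0,0],[-1,-2.36,-1.65,0.2,0,0,0],[-1,-2.36,-1.65,0.2,0,0,0],[-1,-2.36,-1.65,0.2,0,0,0],[-1,-2.36,-1.65,0.2,0,0,0],[-1,-2.36,-1.65,0.2,0,0,0]]'
python3 - <<'E'
from h import *
p=snapshot('wrist');save(p,'w1')
for n in ['hub_a','tip_a','dropper_1','dark_tin_1','cover']: print(n,[(np.round(d['location'],1).tolist(),round(d['conf'],2)) for d in place_of(p,n)])
print(levers(p,*V))
plan('a',.15);print(sense()['finger_gap'])
E
```

```text
time: 2.5
tool_pos: [419.2, 256.7, 224.2]
tcp_rot: [180.0, 0.0, 156.8]
ft_force: [0.7, 0.0, -0.2]
finger_gap: 0.3
grip_force: 0.0
time: 3.5
tool_pos: [601.6, -36.9, 199.9]
tcp_rot: [180.0, 0.0, 156.8]
ft_force: [0.6, -0.1, 0.1]
finger_gap: -0.1
grip_force: 0.0
hub_a [([520.5, -62.2, 80.4], 0.9), ([491.4, -134.9, 81.8], 0.74), ([563.7, -165.2, 82.5], 0.72), ([593.7, -95.1, 81.4], 0.7)]
tip_a [([463.7, -175.4, 79.6], 0.78), ([612.5, -47.9, 82.3], 0.59), ([485.1, -34.9, 77.7], 0.57), ([600.4, -185.5, 79.0], 0.56)]
dropper_1 []
dark_tin_1 [([564.1, 45.2, 0.8], 0.78)]
cover [([541.2, -113.6, 46.0], 0.86)]
{'c': [(np.float64(0.23), 0.78)], 'a': [(np.float64(0.1), 0.59)], 'b': [(np.float64(0.31), 0.57)], 'd': [(np.float64(0.2), 0.56)]}
a target [587.  -45.5] yaw 152.4 turn(rad,first) 0.078 then cm x 0.70 y -1.61 z(down) 11.61
 now [600.6 -34.6 200.1] [180.   -0.  156.9] t 3.85 F [-0.1  0.7  0. ]
0.043145971406841406
```

View pics/w1.png

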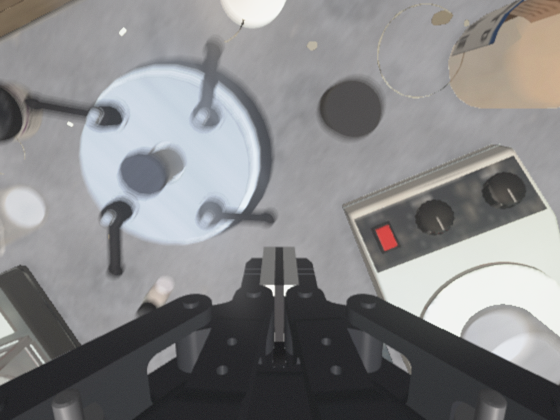

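```bash
echo '[542,-113.3,0.386]' > v.json
python3 -m handwheel '[[-1,0,0,0,0,0,0.078],[-1,0.3,-0.85,1.6,0,0,0],[-1,0.3,-0.85,2,0,0,0],[-1,0,0,2,0,0,0],[-1,0,0,2,0,0,0],[-1,0,0,2,0,0,0],[-1,0,0,1,0,0,0],[-1,0,0,1,0,0,0],[-1,0,0,0,0,0,0]]'
python3 -m handwheel '[[-1,-0.45,0,0,0,0,0],[-1,-0.45,0,0,0,0,0],[-1,-0.39,0.14,0,0,0,0.1],[-1,-0.39,0.14,0,0,0,0.1],[-1,-0.39,0.14,0,0,0,0.1],[-1,-0.39,0.14,0,0,0,0.1],[-1,-0.39,0.14,0,0,0,0.1],[-1,-0.39,0.14,0,0,0,0.1],[-1,0,0,0,0,0,0]]'
python3 - <<'E'
from h import *
for c in ['top','side','wrist']:
    p=snapshot(c); print(c,levers(p,*V))
save(p,'w2'); plan('a',.75,off=17)
E
```

```text
time: 4.6
tool_pos: [586.4, -47.0, 82.2]
tcp_rot: [-180.0, -0.2, 152.4]
ft_force: [-0.1, 0.5, -0.5]
finger_gap: -0.1
grip_force: 0.0
time: 5.35
tool_pos: [620.3, -62.1, 85.8]
tcp_rot: [179.9, 0.1, 117.7]
ft_force: [0.2, -0.5, 1.0]
finger_gap: -0.1
grip_force: 0.0
top {'c': [(np.float64(0.27), 0.47)], 'a': [(np.float64(0.1), 0.36)]}
side {'d': [(np.float64(0.17), 0.6)], 'b': [(np.float64(0.23), 0.6)], 'a': [(np.float64(0.05), 0.57)], 'c': [(np.float64(0.27), 0.5)]}
wrist {'a': [(np.float64(0.12), 0.82)], 'b': [(np.float64(0.31), 0.66)]}
a target [618.6 -59.8] yaw 117.8 turn(rad,first) 0.004 then cm x 0.11 y 0.08 z(down) 0.03
 now [618.5 -61.2  84.3] [180.    0.  118.1] t 5.65 F [-0.2  0.5  0.1]
```

View pics/w2.png

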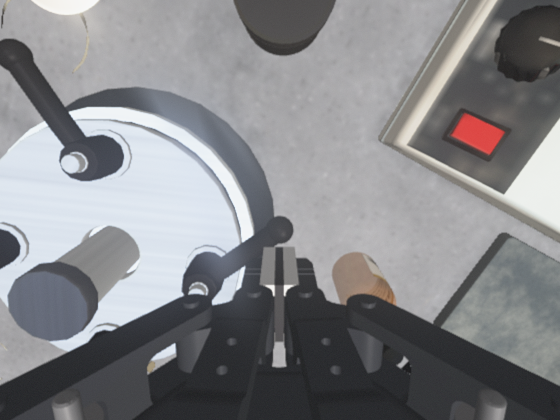

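The wrist view shows lever a (tip at (283,230)) unmoved, and the fingers (280,265) are now past it. Next I'll check the fingertip height from the side.

Run:
```python
from h import *
p=snapshot('side'); S=sense(); t=S['tool_pos']
im=cv2.cvtColor(p['image'],cv2.COLOR_RGB2BGR)
for X in [t,t-[0,0,17],t+[0,0,-30]]: print(proj(p,X).round())
c=im[190:300,240:400]; cv2.imwrite('pics/s3.png',cv2.resize(c,None,fx=5,fy=5,interpolation=cv2.INTER_CUBIC))
```

```text
[321. 212.]
[321. 218.]
[321. 222.]
```

View pics/s3.png

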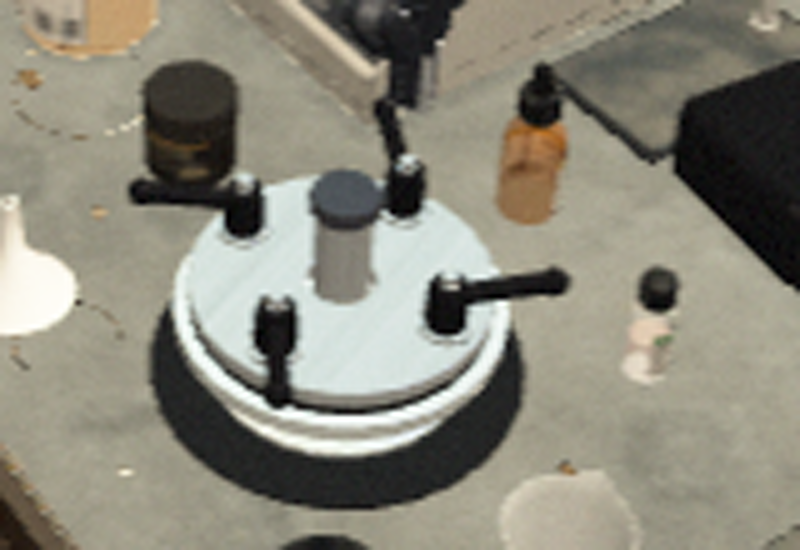

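The side view has the fingertip at crop (415,105), about 20 mm higher than the nominal (405,140), and lever a untouched. I'll lower in place, in free space beyond the flange, to check this.

```bash
python3 -m handwheel '[[-1,0,0,0.6,0,0,0],[-1,0,0,0.6,0,0,0],[-1,0,0,0.6,0,0,0],[-1,0,0,0,0,0,0],[-1,0,0,0,0,0,0]]'
python3 - <<'E'
from h import *
p=snapshot('side'); S=sense(); t=S['tool_pos'];print(t,S['ft_force'],S['finger_gap'])
im=cv2.cvtColor(p['image'],cv2.COLOR_RGB2BGR)
for X in [t,t-[0,0,17]]:
    print(proj(p,X).round(1)); cv2.circle(im,tuple(int(v) for v in proj(p,X).round()),0,(0,0,255),-1)
c=im[180:260,260:380]; cv2.imwrite('pics/s4.png',cv2.resize(c,None,fx=6,fy=6,interpolation=cv2.INTER_NEAREST))
E
```

```text
time: 6.12
tool_pos: [620.6, -62.1, 67.0]
tcp_rot: [179.8, 0.2, 118.0]
ft_force: [6.0, -2.9, 2.3]
finger_gap: 0.0
grip_force: 3.6
[620.55489671 -62.04721205  67.02495913] [ 6.44031912 -2.65741308  2.2616594 ] 0.020781289376130954
[321.8 217.7]
[321.3 222.9]
```

View pics/s4.png

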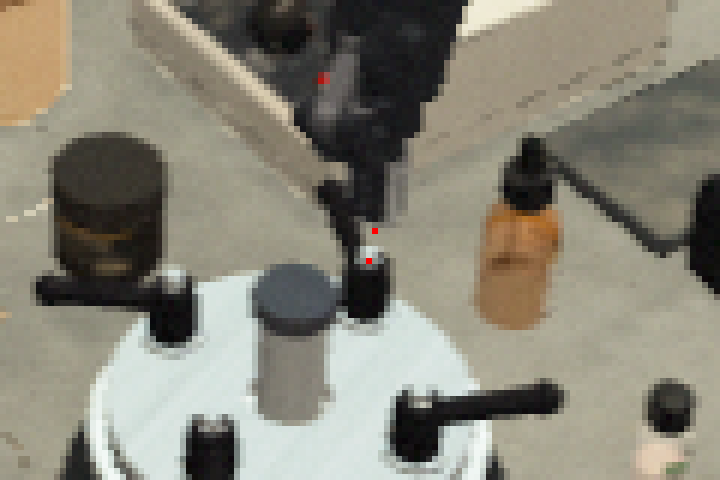

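The finger now touches lever a's clockwise side (6 N), and its tip sits at crop row 220. So the shut fingertips are roughly level with the TCP, and my first sweep passed over the lever. I'll go back and come in 20 mm lower.

```bash
python3 -m handwheel '[[-1,0,0,-2,0,0,0],[-1,0,0,-1.8,0,0,0],[-1,0,0,0,0,0,-0.115],[-1,0,0,0,0,0,-0.115],[-1,0,0,0,0,0,-0.115],[-1,0,0,0,0,0,-0.115],[-1,0,0,0,0,0,-0.115],[-1,0,0,0,0,0,-0.115],[-1,0,0,0,0,0,0]]'
python3 - <<'E'
from h import *
plan('a',.1,off=26,r=40,z=64); arc('a',.1,13,40); arc('c',.1,13,40)
p=snapshot('top');print(levers(p,*V))
E
```

```text
time: 6.92
tool_pos: [618.0, -61.1, 103.1]
tcp_rot: [-180.0, -0.1, 157.8]
ft_force: [0.1, -0.2, 0.2]
finger_gap: -0.5
grip_force: 0.0
a target [586.2 -45.4] yaw 155.1 turn(rad,first) 0.048 then cm x 3.54 y 0.09 z(down) 3.91
 now [618.  -61.1 103.1] [-1.800e+02 -1.000e-01  1.578e+02] t 6.9167 F [ 0.1 -0.2  0.2]
arc row cm [-0.406  0.11 ] turn 0.1
arc row cm [ 0.406 -0.11 ] turn 0.1
{'c': [(np.float64(0.26), 0.54)], 'a': [(np.float64(0.03), 0.52)], 'd': [(np.float64(0.1), 0.47)]}
```

```bash
python3 -m handwheel '[[-1,1.2,0,0,0,0,0.048],[-1,1.2,0,0,0,0,0],[-1,1.2,0,0,0,0,0],[-1,0,0,2,0,0,0],[-1,0,0,1.5,0,0,0],[-1,0,0,0.4,0,0,0],[-1,0,0,0,0,0,0]]'
python3 -m handwheel '[[-1,-0.65,0,0,0,0,0],[-1,-0.65,0,0,0,0,0],[-1,-0.41,0.11,0,0,0,0.1],[-1,-0.41,0.11,0,0,0,0.1],[-1,-0.41,0.11,0,0,0,0.1],[-1,-0.41,0.11,0,0,0,0.1],[-1,-0.41,0.11,0,0,0,0.1],[-1,-0.41,0.11,0,0,0,0.1],[-1,-0.41,0.11,0,0,0,0.1],[-1,0,0,0,0,0,0]]'
python3 - <<'E'
from h import *
for c in ['top','side','wrist']:
    p=snapshot(c); print(c,levers(p,*V))
plan('a',.8,off=13,r=40,z=64)
E
```

```text
time: 7.6
tool_pos: [584.1, -46.2, 63.2]
tcp_rot: [-179.9, -0.2, 154.6]
ft_force: [0.4, -0.1, 0.7]
finger_gap: -0.2
grip_force: 0.0
time: 8.43
tool_pos: [624.0, -65.6, 65.3]
tcp_rot: [180.0, -0.0, 114.3]
ft_force: [-0.6, 2.7, -3.5]
finger_gap: -0.1
grip_force: 1.4
top {'d': [(np.float64(0.11), 0.57)], 'c': [(np.float64(0.32), 0.56)]}
side {'c': [(np.float64(0.23), 0.67)], 'a': [(np.float64(0.94), 0.54)], 'b': [(np.float64(0.27), 0.51)], 'd': [(np.float64(0.21), 0.46)]}
wrist {}
a target [623.7 -63.9] yaw 115.0 turn(rad,first) -0.004 then cm x 0.14 y 0.06 z(down) 0.16
 now [623.8 -65.5  65.6] [179.9   0.  114.7] t 8.7333 F [-0.3  0.8 -1.2]
```

```bash
python3 -m handwheel '[[-1,0.6,0,0,0,0,0],[-1,0,0,-2.2,0,0,0],[-1,0,0,-2.5,0,0,-0.1],[-1,0,0,-2,0,0,-0.115],[-1,0,0,0,0,0,-0.115],[-1,0,0,0,0,0,-0.115],[-1,0,0,0,0,0,-0.115],[-1,0,0,0,0,0,-0.08],[-1,0,0,0,0,0,0]]'
python3 - <<'E'
from h import *
plan('c',.2,off=28,r=40,z=64)
p=snapshot('wrist');print(levers(p,*V))
E
```

```text
time: 9.48
tool_pos: [620.9, -59.9, 132.6]
tcp_rot: [-180.0, 0.1, 151.6]
ft_force: [0.8, -0.1, 0.1]
finger_gap: 0.2
grip_force: 0.0
c target [ 494.8 -182.7] yaw 149.4 turn(rad,first) 0.038 then cm x 4.60 y -16.99 z(down) 6.86
 now [620.9 -59.9 132.6] [-1.800e+02  1.000e-01  1.516e+02] t 9.4833 F [ 0.8 -0.1  0.1]
{'a': [(np.float64(0.89), 0.83)], 'd': [(np.float64(0.15), 0.65)]}
```

```bash
python3 -m handwheel '[[-1,0.92,-3.4,0,0,0,0.038],[-1,0.92,-3.4,0,0,0,0],[-1,0.92,-3.4,0,0,0,0],[-1,0.92,-3.4,0,0,0,0],[-1,0.92,-3.4,0,0,0,0],[-1,0,0,2,0,0,0],[-1,0,0,2.4,0,0,0],[-1,0,0,2,0,0,0],[-1,0,0,0.4,0,0,0],[-1,0,0,0,0,0,0]]'
python3 - <<'E'
from h import *
plan('c',.2,off=28,r=40,z=64)
p=snapshot('side');print(levers(p,*V))
E
```

```text
time: 10.42
tool_pos: [493.5, -182.6, 62.5]
tcp_rot: [-180.0, -0.2, 149.0]
ft_force: [1.1, -0.2, 0.2]
finger_gap: 0.0
grip_force: 0.0
c target [ 494.8 -182.7] yaw 149.4 turn(rad,first) -0.006 then cm x -0.11 y 0.05 z(down) -0.15
 now [ 493.5 -182.6   62.5] [-180.    -0.2  149. ] t 10.4167 F [ 1.1 -0.2  0.2]
{'d': [(np.float64(0.19), 0.61)], 'c': [(np.float64(0.26), 0.59)], 'b': [(np.float64(0.23), 0.58)]}
```

Push c, retreat, and turn towards b.

```bash
python3 -m handwheel '[[-1,0.7,0,0,0,0,0],[-1,0.7,0,0,0,0,0],[-1,0.41,-0.11,0,0,0,0.1],[-1,0.41,-0.11,0,0,0,0.1],[-1,0.41,-0.11,0,0,0,0.1],[-1,0.41,-0.11,0,0,0,0.1],[-1,0.41,-0.11,0,0,0,0.1],[-1,0.41,-0.11,0,0,0,0.1],[-1,0,0,0,0,0,0],[-1,-0.6,0,0,0,0,0]]'
python3 -m handwheel '[[-1,0,0,-2.4,0,0,0],[-1,0,0,-2.5,0,0,0.1],[-1,0,0,-2,0,0,0.11],[-1,0,0,0,0,0,0.115],[-1,0,0,0,0,0,0.115],[-1,0,0,0,0,0,0.115],[-1,0,0,0,0,0,0.115],[-1,0,0,0,0,0,0.115],[-1,0,0,0,0,0,0.1],[-1,0,0,0,0,0,0]]'
python3 - <<'E'
from h import *
plan('b',.2,off=28,r=40,z=64)
for c in ['side','wrist','top']:
    p=snapshot(c);print(levers(p,*V))
E
```

```text
time: 11.35
tool_pos: [463.6, -168.2, 64.7]
tcp_rot: [180.0, 0.0, 115.0]
ft_force: [-0.3, -0.0, -0.5]
finger_gap: -0.0
grip_force: 0.0
time: 12.18
tool_pos: [463.9, -169.1, 133.3]
tcp_rot: [180.0, -0.0, 64.0]
ft_force: [-1.0, -0.2, -0.1]
finger_gap: -0.0
grip_force: 0.0
b target [472.6 -66.1] yaw 59.4 turn(rad,first) 0.08 then cm x 9.31 y -4.50 z(down) 6.93
 now [ 463.9 -169.1  133.3] [180.  -0.  64.] t 12.1833 F [-1.  -0.2 -0.1]
{'c': [(np.float64(0.91), 0.72)], 'a': [(np.float64(0.93), 0.61)], 'd': [(np.float64(0.17), 0.56)], 'b': [(np.float64(0.23), 0.43)]}
{'c': [(np.float64(0.85), 0.97)], 'd': [(np.float64(0.17), 0.9)]}
{'b': [(np.float64(0.26), 0.64)], 'c': [(np.float64(0.87), 0.57)], 'a': [(np.float64(0.95), 0.56)]}
```

```bash
python3 -m handwheel '[[-1,0,0,0,0,0,0.08],[-1,3.1,-1.5,0,0,0,0],[-1,3.1,-1.5,0,0,0,0],[-1,3.1,-1.5,0,0,0,0],[-1,0,0,2,0,0,0],[-1,0,0,2.4,0,0,0],[-1,0,0,2,0,0,0],[-1,0,0,0.5,0,0,0],[-1,0,0,0,0,0,0]]'
python3 -m handwheel '[[-1,0.7,0,0,0,0,0],[-1,0.7,0,0,0,0,0],[-1,0.41,-0.11,0,0,0,0.1],[-1,0.41,-0.11,0,0,0,0.1],[-1,0.41,-0.11,0,0,0,0.1],[-1,0.41,-0.11,0,0,0,0.1],[-1,0.41,-0.11,0,0,0,0.1],[-1,0.41,-0.11,0,0,0,0.1],[-1,0,0,0,0,0,0],[-1,-0.6,0,0,0,0,0]]'
python3 -m handwheel '[[-1,0,0,-2.4,0,0,0],[-1,0,0,-2.5,0,0,-0.1],[-1,0,0,-2,0,0,-0.11],[-1,0,0,0,0,0,-0.115],[-1,0,0,0,0,0,-0.115],[-1,0,0,0,0,0,-0.115],[-1,0,0,0,0,0,0]]'
python3 - <<'E'
from h import *
plan('d',.1,off=28,r=40,z=64)
for c in ['side','wrist','top']:
    p=snapshot(c);print(levers(p,*V))
E
```

```text
time: 13.23
tool_pos: [470.6, -65.4, 62.3]
tcp_rot: [-179.8, 0.1, 59.5]
ft_force: [-0.0, 0.1, 0.7]
finger_gap: -0.2
grip_force: 0.0
time: 14.07
tool_pos: [487.9, -34.2, 65.2]
tcp_rot: [179.9, -0.1, 25.3]
ft_force: [0.8, 0.1, 0.0]
finger_gap: -0.0
grip_force: 0.0
time: 14.65
tool_pos: [487.0, -34.7, 134.3]
tcp_rot: [179.9, -0.1, 57.4]
ft_force: [0.7, 0.9, -0.2]
finger_gap: 0.1
grip_force: 0.0
d target [ 610.8 -155.7] yaw 65.1 turn(rad,first) -0.134 then cm x -5.76 y 16.32 z(down) 7.03
 now [487.  -34.7 134.3] [ 1.799e+02 -1.000e-01  5.740e+01] t 14.65 F [ 0.7  0.9 -0.2]
{'d': [(np.float64(0.17), 0.75)], 'b': [(np.float64(0.82), 0.62)], 'a': [(np.float64(0.96), 0.6)]}
{'a': [(np.float64(0.95), 0.94)], 'd': [(np.float64(0.17), 0.77)], 'b': [(np.float64(0.85), 0.75)]}
{'d': [(np.float64(0.14), 0.46)], 'a': [(np.float64(0.94), 0.4)], 'c': [(np.float64(0.86), 0.4)]}
```

```bash
python3 -m handwheel '[[-1,0,0,0,0,0,-0.07],[-1,0,0,0,0,0,-0.064],[-1,-1.15,3.26,0,0,0,0],[-1,-1.15,3.26,0,0,0,0],[-1,-1.15,3.26,0,0,0,0],[-1,-1.15,3.26,0,0,0,0],[-1,-1.15,3.26,0,0,0,0],[-1,0,0,2,0,0,0],[-1,0,0,2.4,0,0,0],[-1,0,0,2,0,0,0],[-1,0,0,0.6,0,0,0],[-1,0,0,0,0,0,0]]'
python3 -m handwheel '[[-1,-0.7,0,0,0,0,0],[-1,-0.7,0,0,0,0,0],[-1,-0.41,0.11,0,0,0,0.1],[-1,-0.41,0.11,0,0,0,0.1],[-1,-0.41,0.11,0,0,0,0.1],[-1,-0.41,0.11,0,0,0,0.1],[-1,-0.41,0.11,0,0,0,0.1],[-1,-0.41,0.11,0,0,0,0.1],[-1,-0.41,0.11,0,0,0,0.1],[-1,0,0,0,0,0,0],[-1,0.6,0,0,0,0,0]]'
python3 -m handwheel '[[-1,0,0,-2.4,0,0,0],[-1,0,0,-2.5,0,0,-0.1],[-1,0,0,-2,0,0,-0.11],[-1,0,0,0,0,0,-0.115],[-1,0,0,0,0,0,-0.115],[-1,0,0,0,0,0,-0.115],[-1,0,0,0,0,0,-0.115],[-1,0,0,0,0,0,-0.115],[-1,0,0,0,0,0,-0.115],[-1,0,0,0,0,0,-0.115],[-1,0,0,0,0,0,-0.115],[-1,0,0,0,0,0,-0.115]]'
python3 - <<'E'
from h import *
plan('a',.75,off=24,r=40,z=62)
for c in ['side','wrist','top']:
    p=snapshot(c);print(levers(p,*V))
E
```

```text
time: 15.95
tool_pos: [606.9, -155.9, 60.2]
tcp_rot: [-179.7, 0.0, 64.5]
ft_force: [-0.7, 0.4, -0.2]
finger_gap: -0.2
grip_force: 0.0
time: 16.87
tool_pos: [595.0, -193.7, 64.6]
tcp_rot: [179.9, -0.1, 24.6]
ft_force: [-0.3, -0.3, -0.1]
finger_gap: -0.2
grip_force: 0.0
time: 17.87
tool_pos: [595.6, -192.8, 133.2]
tcp_rot: [179.9, 0.1, 96.3]
ft_force: [-0.3, 0.1, -0.3]
finger_gap: 0.2
grip_force: 0.0
a target [617.1 -52.7] yaw 117.8 turn(rad,first) -0.375 then cm x 11.38 y 8.44 z(down) 7.12
 now [ 595.6 -192.8  133.2] [1.799e+02 1.000e-01 9.630e+01] t 17.8667 F [-0.3  0.1 -0.3]
{'c': [(np.float64(0.83), 0.59)], 'd': [(np.float64(0.96), 0.58)], 'b': [(np.float64(0.77), 0.47)], 'a': [(np.float64(0.93), 0.42)]}
{'d': [(np.float64(0.95), 0.97)], 'c': [(np.float64(0.75), 0.97)], 'a': [(np.float64(0.87), 0.72)]}
{'d': [(np.float64(0.86), 0.65)], 'b': [(np.float64(0.92), 0.64)], 'a': [(np.float64(0.94), 0.45)]}
```

```bash
python3 -m handwheel '[[-1,0,0,0,0,0,-0.12],[-1,0,0,0,0,0,-0.12],[-1,0,0,0,0,0,-0.12],[-1,2.85,2.11,0,0,0,-0.015],[-1,2.85,2.11,0,0,0,0],[-1,2.85,2.11,0,0,0,0],[-1,2.85,2.11,0,0,0,0],[-1,0,0,2.2,0,0,0],[-1,0,0,2.2,0,0,0],[-1,0,0,2,0,0,0],[-1,0,0,0.6,0,0,0],[-1,0,0,0,0,0,0]]'
python3 -m handwheel '[[-1,-0.55,0,0,0,0,0],[-1,-0.55,0,0,0,0,0],[-1,-0.41,0.11,0,0,0,0.1],[-1,-0.41,0.11,0,0,0,0.1],[-1,-0.41,0.11,0,0,0,0.1],[-1,-0.41,0.11,0,0,0,0.1],[-1,-0.41,0.11,0,0,0,0.1],[-1,-0.41,0.11,0,0,0,0.1],[-1,-0.41,0.11,0,0,0,0.1],[-1,-0.41,0.11,0,0,0,0.1],[-1,0,0,0,0,0,0]]'
python3 - <<'E'
from h import *
plan('a',1.55,off=13,r=40,z=62)
for c in ['side','wrist','top']:
    p=snapshot(c);print(levers(p,*V))
E
```

```text
time: 19.17
tool_pos: [616.3, -52.2, 59.6]
tcp_rot: [-179.8, -0.2, 117.2]
ft_force: [0.5, -0.0, -0.4]
finger_gap: -0.1
grip_force: 0.0
time: 20.08
tool_pos: [636.8, -94.0, 63.4]
tcp_rot: [179.9, -0.0, 71.1]
ft_force: [0.4, 1.7, -1.6]
finger_gap: 0.1
grip_force: 0.9
a target [635.  -92.6] yaw 72.0 turn(rad,first) -0.016 then cm x 0.08 y -0.21 z(down) 0.14
 now [636.8 -94.   63.4] [179.9  -0.   71.1] t 20.0833 F [ 0.4  1.7 -1.6]
{'a': [(np.float64(1.68), 0.62)], 'd': [(np.float64(0.94), 0.58)], 'b': [(np.float64(0.83), 0.58)], 'c': [(np.float64(0.85), 0.42)]}
{}
{'d': [(np.float64(0.87), 0.4)], 'a': [(np.float64(1.63), 0.38)]}
```

```bash
python3 -m handwheel '[[-1,-0.2,0,0,0,0,0],[-1,0,0,0,0,0,0]]'
python3 -m handwheel '[[-1,0.8,0,0,0,0,0],[-1,0,0,-2.4,0,0,0],[-1,0,0,-2.5,0,0,-0.1],[-1,0,0,-2.3,0,0,-0.115],[-1,0,0,0,0,0,-0.115],[-1,0,0,0,0,0,-0.115],[-1,0,0,0,0,0,-0.115],[-1,0,0,0,0,0,-0.115],[-1,0,0,0,0,0,-0.115],[-1,0,0,0,0,0,0]]'
python3 - <<'E'
from h import *
plan('c',.7,off=26,r=40,z=62)
p=snapshot('wrist');print(levers(p,*V))
E
```

```text
time: 20.55
tool_pos: [635.5, -94.8, 62.5]
tcp_rot: [179.9, -0.0, 71.5]
ft_force: [0.7, 2.6, 1.0]
finger_gap: 0.5
grip_force: 1.2
time: 21.38
tool_pos: [637.5, -86.9, 133.8]
tcp_rot: [-180.0, -0.0, 117.0]
ft_force: [-0.1, 0.0, 0.2]
finger_gap: 0.3
grip_force: 0.0
c target [ 469.9 -176.8] yaw 120.7 turn(rad,first) -0.064 then cm x 0.83 y -19.00 z(down) 7.18
 now [637.5 -86.9 133.8] [-180.   -0.  117.] t 21.3833 F [-0.1  0.   0.2]
{'a': [(np.float64(1.7), 0.87)], 'd': [(np.float64(0.96), 0.75)]}
```

```bash
python3 -m handwheel '[[-1,0,0,0,0,0,-0.064],[-1,0.16,-3.8,0,0,0,0],[-1,0.16,-3.8,0,0,0,0],[-1,0.16,-3.8,0,0,0,0],[-1,0.16,-3.8,0,0,0,0],[-1,0.16,-3.8,0,0,0,0],[-1,0,0,2.2,0,0,0],[-1,0,0,2.2,0,0,0],[-1,0,0,2,0,0,0],[-1,0,0,0.6,0,0,0],[-1,0,0,0,0,0,0]]'
python3 -m handwheel '[[-1,0.65,0,0,0,0,0],[-1,0.65,0,0,0,0,0],[-1,0.41,-0.11,0,0,0,0.1],[-1,0.41,-0.11,0,0,0,0.1],[-1,0.41,-0.11,0,0,0,0.1],[-1,0.41,-0.11,0,0,0,0.1],[-1,0.41,-0.11,0,0,0,0.1],[-1,0.41,-0.11,0,0,0,0.1],[-1,0.41,-0.11,0,0,0,0.1],[-1,0.41,-0.11,0,0,0,0.1],[-1,0.41,-0.11,0,0,0,0.1],[-1,0,0,0,0,0,0]]'
python3 - <<'E'
from h import *
plan('c',1.6,off=13,r=40,z=62)
for c in ['side','wrist','top']:
    p=snapshot(c);print(levers(p,*V))
E
```

```text
time: 22.4
tool_pos: [468.0, -175.6, 62.1]
tcp_rot: [-179.9, -0.2, 120.2]
ft_force: [0.2, 0.8, -0.4]
finger_gap: -0.1
grip_force: 0.0
time: 23.4
tool_pos: [449.2, -130.8, 65.0]
tcp_rot: [179.9, 0.1, 68.5]
ft_force: [-1.2, -2.3, -1.4]
finger_gap: 0.4
grip_force: 1.5
c target [ 449.  -131.9] yaw 69.1 turn(rad,first) -0.011 then cm x -0.11 y 0.03 z(down) 0.30
 now [ 449.2 -130.8   65. ] [1.799e+02 1.000e-01 6.850e+01] t 23.4 F [-1.2 -2.3 -1.4]
{'a': [(np.float64(1.62), 0.61)], 'd': [(np.float64(0.96), 0.51)]}
{'c': [(np.float64(1.73), 0.89)]}
{'a': [(np.float64(1.68), 0.6)], 'b': [(np.float64(0.86), 0.6)], 'd': [(np.float64(0.82), 0.46)]}
```

```bash
python3 -m handwheel '[[-1,0.12,0,0,0,0,0],[-1,0,0,0,0,0,0]]'
python3 -m handwheel '[[-1,-0.8,0,0,0,0,0],[-1,0,0,-2.4,0,0,0],[-1,0,0,-2.5,0,0,0.1],[-1,0,0,-2.1,0,0,0.115],[-1,0,0,0,0,0,0.115],[-1,0,0,0,0,0,0.115],[-1,0,0,0,0,0,0.115],[-1,0,0,0,0,0,0.1],[-1,0,0,0,0,0,0]]'
python3 - <<'E'
from h import *
plan('b',.7,off=26,r=40,z=62)
for c in ['wrist','top']:
    p=snapshot(c);print(levers(p,*V))
E
```

```text
time: 23.87
tool_pos: [449.6, -130.3, 64.3]
tcp_rot: [180.0, 0.0, 68.8]
ft_force: [-2.2, -3.5, 2.0]
finger_gap: 0.1
grip_force: 2.0
time: 24.62
tool_pos: [446.6, -137.6, 134.0]
tcp_rot: [-180.0, -0.0, 30.7]
ft_force: [0.3, -0.4, -0.7]
finger_gap: 0.2
grip_force: 0.0
b target [478.5 -41.2] yaw 30.7 turn(rad,first) 0.0 then cm x 7.67 y -6.65 z(down) 7.20
 now [ 446.6 -137.6  134. ] [-180.    -0.    30.7] t 24.6167 F [ 0.3 -0.4 -0.7]
{'c': [(np.float64(1.63), 0.87)], 'b': [(np.float64(0.97), 0.83)], 'd': [(np.float64(1.0), 0.78)]}
{'b': [(np.float64(0.89), 0.58)], 'a': [(np.float64(1.67), 0.5)]}
```

```bash
python3 -m handwheel '[[-1,2.55,-2.22,0,0,0,0],[-1,2.55,-2.22,0,0,0,0],[-1,2.55,-2.22,0,0,0,0],[-1,0,0,2.2,0,0,0],[-1,0,0,2.2,0,0,0],[-1,0,0,2,0,0,0],[-1,0,0,0.6,0,0,0],[-1,0,0,0,0,0,0]]'
python3 -m handwheel '[[-1,0.65,0,0,0,0,0],[-1,0.65,0,0,0,0,0],[-1,0.41,-0.11,0,0,0,0.1],[-1,0.41,-0.11,0,0,0,0.1],[-1,0.41,-0.11,0,0,0,0.1],[-1,0.41,-0.11,0,0,0,0.1],[-1,0.41,-0.11,0,0,0,0.1],[-1,0.41,-0.11,0,0,0,0.1],[-1,0.41,-0.11,0,0,0,0.1],[-1,0.41,-0.11,0,0,0,0.1],[-1,0.41,-0.11,0,0,0,0.1],[-1,0,0,0,0,0,0]]'
python3 - <<'E'
from h import *
plan('b',1.6,off=13,r=40,z=62)
for c in ['side','wrist','top']:
    p=snapshot(c);print(levers(p,*V))
E
```

```text
time: 25.48
tool_pos: [476.0, -40.6, 62.0]
tcp_rot: [-179.8, 0.2, 31.1]
ft_force: [-0.8, -0.5, 0.2]
finger_gap: 0.2
grip_force: 0.0
time: 26.48
tool_pos: [523.9, -19.6, 64.9]
tcp_rot: [-180.0, -0.0, -20.8]
ft_force: [-1.9, 0.5, -0.4]
finger_gap: -0.4
grip_force: 1.0
b target [523.4 -20.3] yaw -20.9 turn(rad,first) 0.0 then cm x -0.02 y 0.08 z(down) 0.29
 now [523.9 -19.6  64.9] [-180.    -0.   -20.8] t 26.4833 F [-1.9  0.5 -0.4]
{'c': [(np.float64(1.74), 0.75)], 'a': [(np.float64(1.71), 0.72)], 'd': [(np.float64(0.95), 0.67)], 'b': [(np.float64(1.65), 0.55)]}
{'c': [(np.float64(1.7), 0.59)], 'b': [(np.float64(1.72), 0.58)]}
{'d': [(np.float64(0.88), 0.55)], 'c': [(np.float64(1.67), 0.41)]}
```

```bash
python3 -m handwheel '[[-1,0.12,0,0,0,0,0],[-1,0,0,0,0,0,0]]'
python3 -m handwheel '[[-1,-0.8,0,0,0,0,0],[-1,0,0,-2.4,0,0,0],[-1,0,0,-2.5,0,0,-0.1],[-1,0,0,-2.1,0,0,-0.115],[-1,0,0,0,0,0,-0.115],[-1,0,0,0,0,0,-0.115],[-1,0,0,0,0,0,-0.115],[-1,0,0,0,0,0,-0.115],[-1,0,0,0,0,0,-0.115],[-1,0,0,0,0,0,-0.06],[-1,0,0,0,0,0,0]]'
python3 - <<'E'
from h import *
plan('d',.75,off=24,r=40,z=62)
for c in ['wrist','top']:
    p=snapshot(c);print(levers(p,*V))
E
```

```text
time: 26.95
tool_pos: [524.2, -20.0, 64.4]
tcp_rot: [-180.0, -0.0, -20.5]
ft_force: [-1.9, 2.1, 2.1]
finger_gap: -0.5
grip_force: 1.3
time: 27.87
tool_pos: [516.4, -17.4, 134.1]
tcp_rot: [180.0, -0.0, 28.3]
ft_force: [-0.5, -0.1, 0.1]
finger_gap: -0.4
grip_force: 0.0
d target [ 602.6 -188.4] yaw 27.8 turn(rad,first) 0.008 then cm x -0.37 y 19.15 z(down) 7.21
 now [516.4 -17.4 134.1] [180.   -0.   28.3] t 27.8667 F [-0.5 -0.1  0.1]
{'b': [(np.float64(1.74), 0.63)], 'a': [(np.float64(1.81), 0.55)]}
{'c': [(np.float64(1.72), 0.56)], 'd': [(np.float64(0.86), 0.46)]}
```

```bash
python3 -m handwheel '[[-1,-0.07,3.83,0,0,0,0],[-1,-0.07,3.83,0,0,0,0],[-1,-0.07,3.83,0,0,0,0],[-1,-0.07,3.83,0,0,0,0],[-1,-0.07,3.83,0,0,0,0],[-1,0,0,2.2,0,0,0],[-1,0,0,2.2,0,0,0],[-1,0,0,2,0,0,0],[-1,0,0,0.6,0,0,0],[-1,0,0,0,0,0,0]]'
python3 -m handwheel '[[-1,-0.55,0,0,0,0,0],[-1,-0.55,0,0,0,0,0],[-1,-0.41,0.11,0,0,0,0.1],[-1,-0.41,0.11,0,0,0,0.1],[-1,-0.41,0.11,0,0,0,0.1],[-1,-0.41,0.11,0,0,0,0.1],[-1,-0.41,0.11,0,0,0,0.1],[-1,-0.41,0.11,0,0,0,0.1],[-1,-0.41,0.11,0,0,0,0.1],[-1,-0.41,0.11,0,0,0,0.1],[-1,0,0,0,0,0,0],[-1,-0.15,0,0,0,0,0]]'
python3 - <<'E'
from h import *
plan('d',1.55,off=13,r=40,z=62)
for c in ['side','wrist','top']:
    p=snapshot(c);print(levers(p,*V))
E
```

```text
time: 28.9
tool_pos: [601.8, -187.2, 61.3]
tcp_rot: [-179.8, 0.2, 28.1]
ft_force: [-0.2, -0.1, 0.6]
finger_gap: 0.0
grip_force: 0.0
time: 29.9
tool_pos: [563.4, -206.4, 66.0]
tcp_rot: [180.0, -0.2, -17.6]
ft_force: [3.1, -1.6, -0.2]
finger_gap: -0.0
grip_force: 1.3
d target [ 562.7 -206.3] yaw -18.0 turn(rad,first) 0.008 then cm x -0.06 y 0.01 z(down) 0.40
 now [ 563.4 -206.4   66. ] [180.   -0.2 -17.6] t 29.9 F [ 3.1 -1.6 -0.2]
{'a': [(np.float64(1.7), 0.67)], 'b': [(np.float64(1.73), 0.67)], 'c': [(np.float64(1.72), 0.58)], 'd': [(np.float64(1.54), 0.42)]}
{'a': [(np.float64(1.72), 0.75)]}
{'d': [(np.float64(1.57), 0.63)], 'b': [(np.float64(1.73), 0.5)], 'a': [(np.float64(1.67), 0.41)]}
```

```bash
python3 -m handwheel '[[-1,-0.25,0.05,0,0,0,0.06],[-1,0,0,0,0,0,0],[-1,0,0,0,0,0,0]]'
python3 -m handwheel '[[-1,-0.2,0,0,0,0,0],[-1,0,0,0,0,0,0],[-1,0,0,0,0,0,0]]'
python3 -m handwheel '[[-1,0.9,0,0,0,0,0],[-1,0,0,-2.4,0,0,0],[-1,0,0,-2.5,0,0,0],[-1,0,0,-3,0,0,0],[-1,0,0,-3,0,0,0],[-1,0,0,-3,0,0,0],[-1,0,0,-3,0,0,0],[-1,0,0,0,0,0,0]]'
python3 - <<'E'
from h import *
for c in ['side','wrist','top']:
    p=snapshot(c);print(levers(p,*V))
    for n in ['beaker_100','cream_jar','dark_tin_1','funnel','dropper_1','vial','cover']: print(n,[np.round(d['location']).tolist() for d in place_of(p,n)[:1]],end=' ')
    if c=='wrist': save(p,'w9')
E
```

```text
time: 30.45
tool_pos: [559.9, -205.5, 64.3]
tcp_rot: [180.0, -0.0, -21.1]
ft_force: [3.3, -0.7, 1.7]
finger_gap: 0.1
grip_force: 1.6
time: 30.7
tool_pos: [558.1, -204.8, 64.2]
tcp_rot: [180.0, -0.1, -21.1]
ft_force: [4.6, -2.7, 1.7]
finger_gap: -0.2
grip_force: 2.5
time: 31.37
tool_pos: [568.1, -208.6, 240.1]
tcp_rot: [180.0, -0.4, -21.1]
ft_force: [0.9, -0.6, 2.0]
finger_gap: 0.1
grip_force: 0.0
{'b': [(np.float64(1.66), 0.67)], 'c': [(np.float64(1.71), 0.67)], 'd': [(np.float64(1.75), 0.6)], 'a': [(np.float64(1.73), 0.47)]}
beaker_100 [[526.0, -285.0, -1.0]] cream_jar [[443.0, -241.0, -1.0]] dark_tin_1 [[560.0, 49.0, -0.0]] funnel [[438.0, 14.0, 1.0]] dropper_1 [[689.0, -76.0, 3.0]] vial [[660.0, -199.0, -0.0]] cover [[508.0, 385.0, 4.0]] {'a': [(np.float64(1.72), 0.92)], 'd': [(np.float64(1.82), 0.64)]}
beaker_100 [[529.0, -290.0, 2.0]] cream_jar [[441.0, -245.0, 3.0]] dark_tin_1 [[565.0, 48.0, 2.0]] funnel [[489.0, -133.0, 78.0]] dropper_1 [[690.0, -77.0, -2.0]] vial [[664.0, -204.0, 6.0]] cover [[541.0, -115.0, 43.0]] {'a': [(np.float64(1.63), 0.63)], 'b': [(np.float64(1.71), 0.5)]}
beaker_100 [[528.0, -289.0, 0.0]] cream_jar [[521.0, -62.0, 77.0]] dark_tin_1 [[561.0, 51.0, -1.0]] funnel [[439.0, 9.0, 1.0]] dropper_1 [[439.0, 9.0, -1.0]] vial [[666.0, -198.0, 4.0]] cover [[505.0, 382.0, -1.0]]
```

View pics/w9.png

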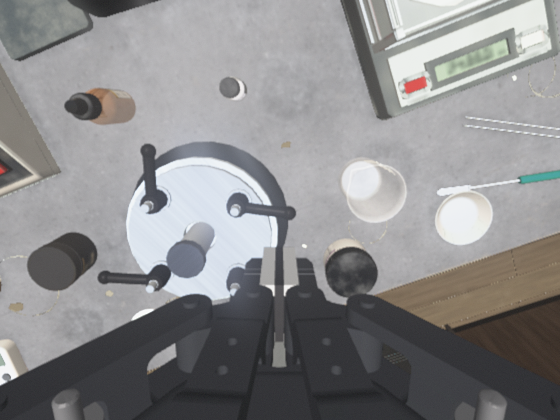

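The wrist view shows levers a (150,175), b (130,280) and d (265,210) fully swung, and c, hidden behind the gripper, reads about 1.71 in the side view. The bystanders are standing where they were, so I'm handing in.

```bash
python3 -c "from bench import hand_in; print(hand_in())"
```

```text
the job is handed in; nothing more can be done
None
```

I swung all four levers in two crosswise rounds (a, c, b, d), first to about halfway and then home at about 1.7 rad by camera, left the bystanders in place to within a few mm, and handed the job in at about 32 s; no verdict came back, and I did not measure the cover's final height or tilt precisely.

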